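# Set up the dew-drying tray with its power pack, optics and warming panel

## Task

Get the drying tray ready after a dewy night. First lay the power pack in the open bay of the walnut box, slide the door fully shut over it, and lock both studs: press each one in, turn it until its tongue lies across behind the door, and let it spring back into its catch. Then stand every optic on the bench (eyepieces, Barlow lens and filter cell, but not the brass dust cap) upright in the drying tray, and leave the warming panel leaning over them at 45 degrees, holding by itself; do not shift the dust cap, torch or rubber blower.

Things in the scene. Friction and masses are not known exactly. Their poses are not given: they have to be found in the camera images.
- bay (a point): Centre of the bay's floor in the walnut power box, 6 mm above the bench. x points away from the robot along the door's track, y left, z up (the box's axes). The box (fixed, 280 mm in x, 200 in y, 78 high) is centred 70 mm nearer the robot. The bay, at its far end, is open at the top, 116 mm in x, 100 in y, 72 deep; the near half is solid, and the door parks above it.
- door (a joint): Opening of the sliding door in m: 0 = fully shut (end stop), 0.13 = fully open towards the robot. The door is a flat wooden board 132 mm long in x, 98 wide, its upper face level with the box's top, 78 mm above the bench. It stays where it is left (friction about 1.5 N).
- door_grip (a point): Centre of the door's brass grip plate, which stands upright across the door's near edge: 10 mm thick along the track, 56 mm long across it, reaching from 12 mm to 30 mm above the door's upper face; below it, on the door, is a wooden batten 10 mm thick and 12 mm high. This point lies 98 mm above the bench. When the door is shut it lies at x = -65 mm, y = 0 of the bay point.
- left_stud (a point): Middle of the grip rib of the left quarter-turn stud (x -82, y +75 mm of the bay point), 108 mm above the bench when not pressed. Rib: 42 mm long along this point's x, 12 thick along y, 26 high, a coin slot along its top, on a flange 44 mm across. A tongue runs along +x to 46 mm: unlocked it points back to the robot (10 degrees inwards), locked to the right, across behind the door.
- left_turn (a joint): Angle of the left stud in rad: 0 = unlocked, grows anticlockwise seen from above; the catch is at 1.40 (end stop 1.45). It turns only while the stud is pressed in by 8 mm or more (and only with the door shut: the tongue would strike the door's batten), with light friction.
- left_press (a joint): How far the left stud is pressed in, in m: 0 = out; bottom stop 0.0105. A spring pushes it out (about 5 N at 0, 9 N at the bottom). Locked in its catch it has sprung back to about 0.005 and can no longer turn; let go between, it stays at about 0.008 under the lip.
- right_stud (a point): The same point of the right quarter-turn stud, a mirror image of the left one, on the right rail at x = -82 mm, y = -75 mm of the bay point. Unlocked, its tongue points back towards the robot (10 degrees inwards); locked, it points to the left, across behind the door.
- right_turn (a joint): Angle of the right stud in rad: 0 = unlocked, grows CLOCKWISE seen from above; catch at 1.40, otherwise like the left one.
- right_press (a joint): How far the right stud is pressed in, in m, like the left one.
- pack_lug (a point): Centre of the grip lug on the power pack. The pack is a loose grey block 90 mm long (along its x), 60 wide, 34 high, 0.35 kg; the black lug on its top is 46 mm long along x, 14 mm thick along y and 24 mm high. This point lies on the pack's middle, 46 mm above its underside and 12 mm above the block's top. In the bay its long side runs along the box's x axis.
- tray_floor (a point): Centre of the floor of the walnut drying tray (fixed), 8 mm above the bench. x roughly away from the robot, y to the left, z up. Inside it measures 230 mm in x and 200 mm in y; its walls stand 36 mm above the bench, 8 mm thick. The panel is hinged along its left (+y) side.
- panel (a joint): Angle of the warming panel in rad above the level position flat over the tray: 0 = lying level over the tray, 0.785 = leaning over the tray at 45 degrees, 1.57 = upright, more = leaning outwards. Stiff friction hinge (0.5 N m): it stays where it is left.
- panel_bar (a point): Middle of the panel's round bail bar, 12 mm thick, which runs along the tray's x axis, 100 mm long between two arms 10 mm thick; the bar lies 165 mm from the hinge and 27 mm clear of the panel's edge. The panel is an aluminium plate 190 mm by 120 mm, 12 mm thick.
- panel_hinge (a point): Middle of the panel's hinge axis, which runs along the tray's x axis at y = +118 mm of the tray floor's centre, 55 mm above the bench.
- slim_mid (a point): Centre (half-way up) of the slim chrome eyepiece: round, 64 mm tall, standing with its wide end down: 54 mm across with a dark rubber band up to 40 mm height, then a 44 mm chrome barrel; z along its length; loose. May be absent.
- wide_mid (a point): Centre (half-way up) of the wide eyepiece: round, 58 mm tall, standing with its wide end down: 60 mm across in dark rubber up to 40 mm height, then a 44 mm chrome barrel; loose. May be absent.
- barlow_mid (a point): Centre (half-way up) of the squat black Barlow lens: round, 54 mm tall, 55 mm across up to 42 mm height, then a 44 mm collar; loose. May be absent.
- cell_mid (a point): Centre (half-way up) of the blue plastic filter cell: a low round disc 36 mm tall, 58 mm across; loose. May be absent.
- dust_cap: Bystander: brass dust cap, 68 mm across, 24 mm tall; origin at the centre of its underside.
- torch: Bystander: black torch lying on the bench, about 140 mm long, 34 mm thick; origin under its middle.
- blower: Bystander: rubber dust blower standing upright, 56 mm across, 108 mm tall; origin at the centre of its underside.
Things that resemble listed ones, but are neither listed nor needed, are in the scene too. Leave any pink or purple look-alike of the part that bears slim_mid alone. Leave any orange look-alike of the part that bears barlow_mid alone.

How it is judged:
By the outcome, as a careful person would: the job done as asked, in the order asked, and still so for the second after the job is handed in, with the robot touching nothing.
Of slim, wide, barlow, cell only 2 to 4 are there at a start; the rules pass over those that are not, and their reading is None.
At some moment in a run one of slim, wide, barlow, cell may be knocked a few centimetres aside while the robot is not near it.
It also fails if it takes over 210 s, if anything falls off the work surface, if the arm or the gripper's body presses on something with over 40 N, if the wrist force passes 120 N, or if a joint passes its speed limit or range.

## Robot

A 6-joint arm with a two-finger parallel gripper is mounted at the origin on the work surface. World frame = base frame: x ahead of the robot, y to its left, z up, the work surface at z = 0. Lengths are in m, angles in degrees, forces in N, time in s.
With the tool pointing down it reaches from about 0.35 to 0.875 m from the base axis. Payload 4.2 kg.
Tool frame: the origin (TCP) lies midway between the tips of the shut fingers; the grasp point (between the pads) lies 19 mm behind it; y points along the fingers, z is the direction in which the jaws open and shut, and the axes are right-handed (so a half turn about y gives the same grasp; the last joint's range is limited). The gripper opens to 87 mm and grips with 3 to 60 N. Pads are 19 mm wide; open, the fingers measure 117 mm over their backs; the gripper's body (75 mm by 190 mm) begins 51 mm behind the grasp point.
Start: joints at [91.135, 22.042, 0.453, 0, -68.411, -14.817], TCP at [0.148, 0.607, 0.223] pointing down, gripper open.
Joint ranges: [-179.83, 179.83], [-69.29, 118.12], [-61.27, 80.66], [-181.25, 117.63], [-171.15, -9.14], [-177.46, 177.46]. Speed limits (degrees/s): [159.86, 159.86, 180, 180, 180, 180].

## Interface

Orientations are given as [roll, pitch, yaw] about the fixed x, y, z axes, in that order (R = Rz(yaw) Ry(pitch) Rx(roll)).
In Python, from workcell import env gives the robot as it stands. The module is installed in compiled form; this text tells all that it offers. Calls block until the motion is done:
- env.goto(position, orientation): joint-space move of the TCP to a pose.
- env.move_straight(position, rotation=None, rate=0.15, force_limit=None): straight line of the TCP; rotation=None keeps the orientation; rate is the mean speed in m/s. With force_limit (N) it stops when the force on the tool has changed by that much, and returns True; else False.
- env.set_joints(angles): joint-space move.
- env.gripper_to(opening, grasp_force=None): opening from 0.0 (shut) to 1.0 (fully open); grasp_force is the grip in N (None keeps the last); returns when the fingers have stopped.
- env.dwell(seconds).
- env.inverse_kinematics(position, orientation): joint angles nearest the present ones, or None.
- env.read_state(): the state.
- env.grab_frame(name): name is "side" or "top"; returns a dict with "image" (480x640x3 uint8, blue, green, red), "fx", "fy", "cx", "cy" (pixels), "position" and "orientation" of the camera in the world. Camera axes: x right, y up, looking along -z (the intrinsics and any distortion apply to the point x, -y, -z); pixel columns grow to the right and rows downward; lengths in m; the calibration is good to about 2 mm. A picture is of the moment at which its call begins. There is no depth.
A pose or a line that the arm cannot do raises env.Unreachable and nothing moves.
- env.close_job(): hands the job in, once; it reports no verdict.
Trained networks look in a picture, given as the dict that the camera call returned (one of the last four; its "shot" number tells which), for a name from the list of things; names that differ only in an ending like _2 or _b are one class to them, and where a whole thing is asked for, a point or a joint stands for the part that bears it (a point fixed in the world has none). Each returns a list of dicts, best first, with "score" (0 to 1); they miss things now and then, are a little off and sometimes report something else, mostly with a low value. They report only what shows in the picture. A call takes as long as a camera call. They do not tell look-alikes from the thing itself.
- env.search_frame(picture, thing): "xyz" ([x, y, z] in m, in world coordinates, good to about 4 mm: the middle of the surface that is visible of it).
- env.trace(picture, thing): "mask" (480x640 bool, what is visible of it).
The state is a dict: "clock": time; "joint_positions": joint angles; "qvel": joint speeds; "joint_torque": joint torques, N m; "position": TCP position; "tool_rot": TCP orientation; "force": force on the tool from outside, world axes, zero at the start; "wrist_torque": the same for the moment, N m; "opening": opening from 0.0 (shut) to 1.0 (fully open).
Only numpy, scipy, OpenCV 4.12 (cv2) and the standard library are available. Lean on these libraries where they do the work, as an engineer would, in place of code of your own. Each camera call takes 0.05 s, during which the arm holds its last target. There are 200 camera calls.

## Working session

There is one attempt and no reset: what is moved stays moved. The work goes in short steps, each a Python script; the robot and the scene stay as the last script left them, time stands still between calls to the robot, and variables do not carry over. Pictures are saved under pics/ and viewed, about 12 in all and at most 16, crops included, and the job is handed in when it is done.

```bash
mkdir -p pics; cat > h.py <<'E'
import numpy as np, cv2
from workcell import env
from scipy.spatial.transform import Rotation as R
def snap(name,fn=None):
    p=env.grab_frame(name)
    if fn: cv2.imwrite('pics/'+fn,p['image'])
    return p
def cam(p):
    o=np.array(p['orientation'],float)
    return (R.from_euler('xyz',o,degrees=True).as_matrix() if o.shape==(3,) else o), np.array(p['position'])
def proj(p,X):
    M,t=cam(p); c=M.T@(np.array(X)-t)
    return np.array([p['cx']+p['fx']*c[0]/-c[2], p['cy']+p['fy']*(-c[1])/-c[2]])
def ray(p,u,v,z):
    M,t=cam(p); d=M@np.array([(u-p['cx'])/p['fx'],-(v-p['cy'])/p['fy'],-1.])
    return t+d*(z-t[2])/d[2]
E
python3 - <<'E'
from h import *
for n in ['top','side']:
    p=snap(n,n+'0.png'); print({k:v for k,v in p.items() if k!='image'})
    for t in ['bay','door','door_grip','left_stud','right_stud','pack_lug','tray_floor','panel_bar','panel_hinge','slim_mid','wide_mid','barlow_mid','cell_mid','dust_cap','torch','blower']:
        try: r=env.search_frame(p,t)
        except Exception as e: print(t,e); continue
        print(t,[(np.round(d['xyz'],3).tolist(),round(d['score'],2),np.round(proj(p,d['xyz'])).astype(int).tolist()) for d in r[:4]])
s=env.read_state();print(s)
E
```

```text
{'fx': 596.8716098229788, 'fy': 596.8716098229788, 'cx': 311.8929329186427, 'cy': 232.99465039235423, 'position': array([ 0.24221266, -0.01455264,  1.56179676]), 'orientation': array([ 10.83715347,  -0.10054029, -90.24816666]), 'shot': 1}
bay [([0.558, -0.002, 0.08], 0.8, [305, 220]), ([0.498, 0.403, 0.142], 0.39, [137, 240])]
door [([0.511, 0.004, 0.074], 0.78, [303, 239])]
door_grip [([0.5, 0.006, 0.077], 0.68, [302, 243])]
left_stud [([0.562, 0.072, 0.094], 0.68, [276, 218]), ([0.508, 0.008, 0.074], 0.35, [302, 241])]
right_stud [([0.547, -0.07, 0.096], 0.62, [332, 224])]
pack_lug [([0.62, -0.262, 0.035], 0.63, [404, 201]), ([0.5, 0.004, 0.076], 0.56, [303, 243])]
tray_floor [([0.508, 0.31, 0.011], 0.87, [187, 245])]
panel_bar []
panel_hinge [([0.406, -0.373, 0.064], 0.61, [453, 281]), ([0.501, 0.402, 0.14], 0.56, [138, 239])]
slim_mid [([0.267, -0.302, 0.062], 0.82, [427, 337]), ([0.409, -0.372, 0.063], 0.72, [452, 279]), ([0.292, -0.388, 0.064], 0.69, [461, 326]), ([0.75, -0.24, 0.053], 0.39, [395, 151])]
wide_mid [([0.389, -0.254, 0.053], 0.8, [405, 288]), ([0.511, 0.003, 0.074
[... 2078 characters left out ...]
257, 0.043], 0.89, [442, 323])]
{'clock': 1.7, 'joint_positions': array([ 9.11343547e+01,  2.20432156e+01,  4.51623312e-01, -8.03488806e-05,
       -6.84095894e+01, -1.48181991e+01]), 'qvel': array([-0.03991441,  0.05919824, -0.22552645,  0.01983701, -0.10010656,
       -0.06226069]), 'joint_torque': array([ 7.11917778e-05, -3.90450168e+01,  1.87610561e+01,  4.22413006e+00,
        1.53365079e-02, -2.92030575e-05]), 'position': array([0.14780685, 0.60725149, 0.22252681]), 'tool_rot': array([-8.99988385e+01,  2.29988770e-04,  1.66316126e+02]), 'force': array([ 0.26756747,  0.4502696 , -0.14841654]), 'wrist_torque': array([ 0.04260431, -0.01382351, -0.00526077]), 'opening': 1.0015961656580312}
```

View pics/top0.png

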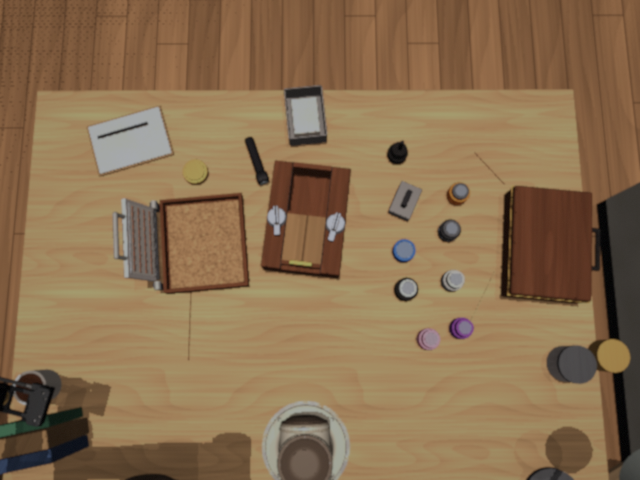

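View pics/side0.png

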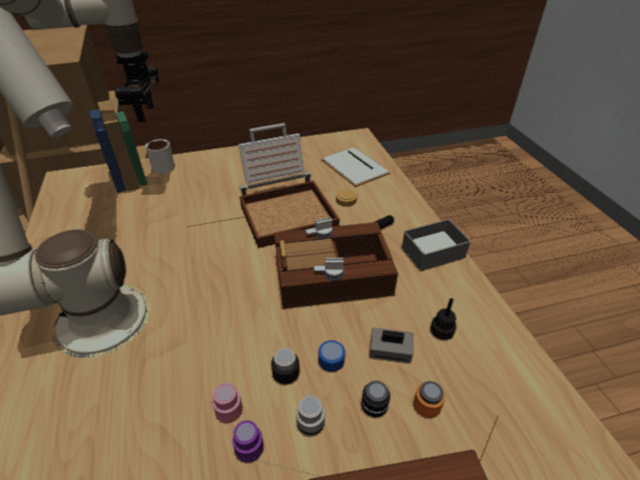

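All four optics show. In top0 these are cell blue (404,250), wide (406,289), slim chrome (453,281) and Barlow black (450,230). The look-alikes are orange (459,193), pink (428,339) and purple (461,328). Next come enlarged crops to confirm these and to get the fixture poses.

```bash
python3 - <<'E'
import cv2
im=cv2.imread('pics/top0.png')
cv2.imwrite('pics/c1.png',cv2.resize(im[150:302,100:360],None,fx=3,fy=3,interpolation=cv2.INTER_CUBIC))
cv2.imwrite('pics/c2.png',cv2.resize(im[170:360,380:490],None,fx=3,fy=3,interpolation=cv2.INTER_CUBIC))
E
```

```text
(no output)
```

View pics/c1.png

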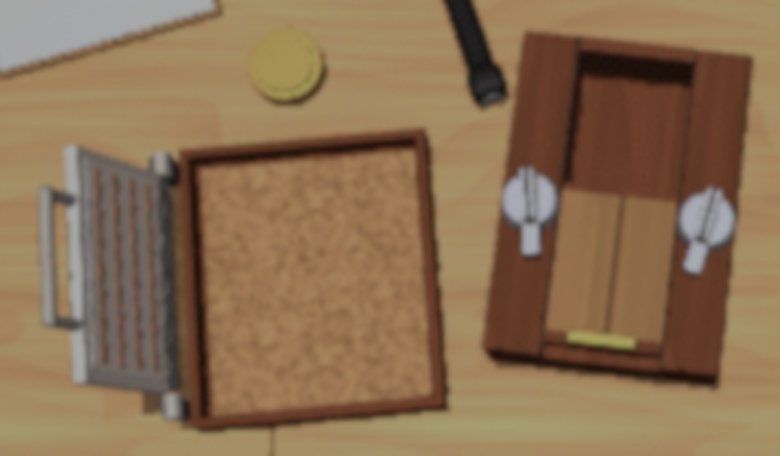

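View pics/c2.png

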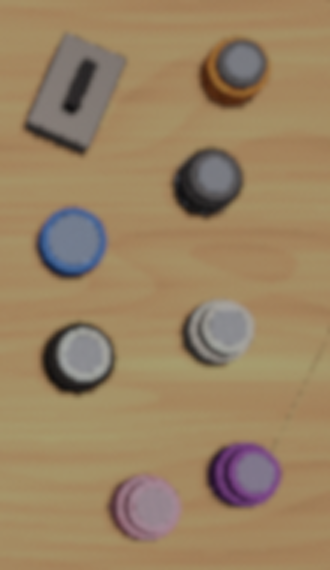

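c2 confirms the targets. Slim is the chrome one at c2 (227,327), wide (82,353), Barlow black/grey (214,177) and cell blue (73,241). I leave the orange, pink and purple ones alone. c1 shows the box, the tray, the panel leaning outwards and the studs' tongues pointing at the robot.

```bash
python3 - <<'E'
from h import *
from scipy.optimize import least_squares
p=snap('top','t1.png'); q=snap('side')
c1=lambda a:(100+(a[0]+.5)/3-.5,150+(a[1]+.5)/3-.5)
c2=lambda a:(380+(a[0]+.5)/3-.5,170+(a[1]+.5)/3-.5)
def fit(name,px,local,z):
    W=np.array([ray(p,*c1(a),z)[:2] for a in px]); L=np.array(local)
    f=lambda s:((R.from_euler('z',s[2]).as_matrix()[:2,:2]@L.T).T+s[:2]-W).ravel()
    s=least_squares(f,[*W.mean(0),0]).x
    print(name,np.round(s[:2],4),'yaw',round(np.degrees(s[2]),2),'res mm',np.round(f(s)*1000,1))
fit('box(bay)',[(527,33),(750,57),(716,374),(488,348)],[(.07,.1),(.07,-.1),(-.21,-.1),(-.21,.1)],.078)
fit('tray',[(182,152),(425,131),(445,407),(192,428)],[(.123,.108),(.123,-.108),(-.123,-.108),(-.123,.108)],.036)
for n,a,z in [('grip',(601,341),.108)]: print(n,ray(p,*c1(a),z))
print('lstud',ray(p,*c1((529,197)),.1),'rstud',ray(p,*c1((708,216)),.1))
for n,a,z in [('slim',(227,327),.064),('wide',(82,353),.058),('barlow',(214,177),.054),('cell',(73,241),.036),('lug',(80,86),.058),('lug1',(69,109),.058),('lug2',(92,62),.058)]: print(n,ray(p,*c2(a),z))
# side-view checks from masks : topmost faces
for t in ['slim_mid','wide_mid','barlow_mid','cell_mid','pack_lug']:
    for nm,pp in (('top',p),('side',q)):
        r=env.search_frame(pp,t); print(t,nm,[(np.round(d['xyz'],3).tolist(),round(d['score'],2)) for d in r[:3]])
E
```

```text
box(bay) [ 0.6387 -0.0129] yaw -6.63 res mm [ 2.4  2.9  1.6 -3.5 -2.2 -4.  -1.7  4.6]
tray [0.5112 0.2632] yaw 4.74 res mm [ 1.6  1.4  1.3 -1.3 -1.  -0.2 -1.8  0.1]
grip [0.44475754 0.01122764 0.108     ]
lstud [0.56748373 0.07147613 0.1       ] rstud [ 0.55066352 -0.07795638  0.1       ]
slim [ 0.41033866 -0.37926284  0.064     ]
wide [ 0.38958762 -0.25769081  0.058     ]
barlow [ 0.54076216 -0.37693138  0.054     ]
cell [ 0.488501  -0.2567957  0.036    ]
lug [ 0.62066657 -0.26388702  0.058     ]
lug1 [ 0.60027471 -0.25369733  0.058     ]
lug2 [ 0.6420522  -0.27502674  0.058     ]
slim_mid top [([0.266, -0.298, 0.064], 0.92), ([0.295, -0.387, 0.064], 0.84)]
slim_mid side [([0.266, -0.326, 0.054], 0.76), ([0.404, -0.392, 0.056], 0.67), ([0.289, -0.408, 0.054], 0.63)]
wide_mid top [([0.389, -0.254, 0.053], 0.88)]
wide_mid side [([0.539, -0.083, 0.102], 0.68), ([0.388, -0.275, 0.041], 0.62)]
barlow_mid top [([0.638, -0.402, 0.056], 0.88), ([0.559, -0.007, 0.077], 0.72), ([0.537, -0.372, 0.054], 0.69)]
barlow_mid side [([0.536, -0.385, 0.046], 0.74), ([0.637, -0.419, 0.043], 0.74)]
cell_mid top [([0.486, -0.251, 0.036], 0.92)]
cell_mid side []
pack_lug top [([0.547, -0.075, 0.095], 0.75), ([0.622, -0.26, 0.038], 0.65)]
pack_lug side [([0.618, -0.278, 0.035], 0.96), ([0.778, 0.135, 0.02], 0.57), ([0.545, -0.08, 0.098], 0.34)]
```

```bash
cat >> h.py <<'E'
BAY=np.array([.640,-.0125]); TH=-6.5; TRAY=np.array([.5112,.2632]); TT=4.74
def loc(o,th,x,y):
    c,s=np.cos(np.radians(th)),np.sin(np.radians(th)); return [o[0]+c*x-s*y,o[1]+s*x+c*y]
box=lambda x,y:loc(BAY,TH,x,y)
tray=lambda x,y:loc(TRAY,TT,x,y)
def ori(yaw): return [-90,0,(yaw+180)%360-180]
def best(pos,yaw,then=0):
    """jaw axis along world angle yaw+90; pick the half turn with least joint motion (and room for `then`)"""
    q0=env.read_state()['joint_positions']; c=[]
    for y in (yaw,yaw+180):
        q=env.inverse_kinematics(pos,ori(y))
        if q is None: continue
        q=np.array(q); e=q[5]-then   # tool down: j6 falls as yaw grows or rises
        if max(abs(q[5]+then),abs(q[5]-then))>170 : continue
        c.append((np.abs(q-q0).max(),y))
    return min(c)[1]
def go(x,y,z,yaw,then=0):
    yw=best([x,y,z],yaw,then); env.goto([x,y,z],ori(yw)); return yw
def lin(x,y,z,**k): return env.move_straight([x,y,z],**k)
def st(msg=''):
    s=env.read_state(); print(msg,'t',round(s['clock'],1),'pos',np.round(s['position'],4),'rot',np.round(s['tool_rot'],1),'F',np.round(s['force'],1),'open',round(s['opening'],3)); return s
E
python3 - <<'E'
from h import *
s=env.read_state(); x,y,z=s['position']; lin(x,y,.33,rate=.3)
go(.621,-.264,.16,-27); env.gripper_to(.55)
lin(.621,-.264,.038,rate=.12,force_limit=8); st('down')
env.gripper_to(0,30); st('grip'); lin(.621,-.264,.22,rate=.2); st('up')
b=box(0,0); go(*b,.22,TH); st('over bay')
p=snap('top'); cv2.imwrite('pics/t2.png',cv2.resize(p['image'][140:300,240:420],None,fx=4,fy=3.75))
E
```

```text
down t 8.4 pos [ 0.6217 -0.2642  0.039 ] rot [-9.00e+01  1.00e-01  1.53e+02] F [ 0.4  0.1 -0.2] open 0.547
grip t 9.1 pos [ 0.6212 -0.2638  0.0381] rot [-90.   0. 153.] F [0.6 0.8 1.5] open 0.158
up t 10.1 pos [ 0.6199 -0.2636  0.2178] rot [-90.   -0.2 153. ] F [ 0.6 -0.1 -3.8] open 0.159
over bay t 11.1 pos [ 0.6399 -0.0135  0.2197] rot [-90.   -0.  173.4] F [-0.1 -0.6 -2.8] open 0.161
```

```bash
python3 - <<'E'
from h import *
b=box(0,0)
print(lin(*b,.046,rate=.12,force_limit=6)); st('in')
lin(*b,.0435,rate=.03,force_limit=4); s=st('low')
env.gripper_to(.45); lin(*b,.2,rate=.2)
# away a bit to see
g=box(-.195,0); yw=go(*g,.2,TH+90); env.gripper_to(.6); st('over grip')
p=snap('side'); cv2.imwrite('pics/s1.png',cv2.resize(p['image'][170:320,230:430],None,fx=4,fy=4))
E
```

```text
False
in t 12.8 pos [ 0.6407 -0.0124  0.0469] rot [-9.000e+01  1.000e-01  1.735e+02] F [-0.2  0.3 -3.7] open 0.158
low t 13.0 pos [ 0.6406 -0.0124  0.0441] rot [-9.000e+01  1.000e-01  1.735e+02] F [ 0.4 -0.1 -1.4] open 0.158
over grip t 16.6 pos [0.4463 0.0096 0.2   ] rot [-90.   -0.  -96.5] F [-0.3  0.3  0.5] open 0.601
```

View pics/s1.png

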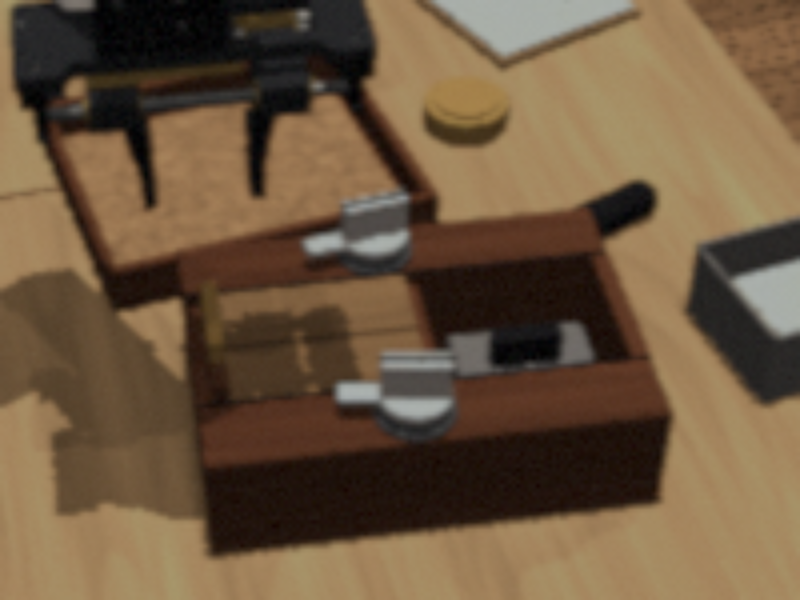

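The pack lies in the bay (s1 about (520,345)). Next I close the door.

```bash
python3 - <<'E'
from h import *
g=box(-.195,0)
print(lin(*g,.086,rate=.12,force_limit=8)); st('down')
env.gripper_to(0,25); s=st('grip')
print('x local',(R.from_euler('z',-TH,degrees=True).as_matrix()[:2,:2]@(s['position'][:2]-BAY)))
e=box(-.07,0); print(lin(*e,.086,rate=.1,force_limit=15)); st('pushed')
e=box(-.05,0); print(lin(*e,.086,rate=.03,force_limit=14)); s=st('stop')
print('x local',(R.from_euler('z',-TH,degrees=True).as_matrix()[:2,:2]@(s['position'][:2]-BAY)))
env.gripper_to(.5); s=st('rel'); lin(*s['position'][:2],.2,rate=.2)
# left stud
l=box(-.082,.075); yw=go(*l,.2,TH+10,80); env.gripper_to(.5); s=st('over l'); print(s['joint_positions'])
p=snap('side'); cv2.imwrite('pics/s2.png',cv2.resize(p['image'][170:320,230:430],None,fx=4,fy=4))
E
```

```text
False
down t 17.7 pos [0.4468 0.0098 0.0866] rot [-89.9   0.  -96.5] F [-0.2 -0.2  0.6] open 0.602
grip t 18.5 pos [0.4463 0.0096 0.086 ] rot [-90.    0.  -96.5] F [ 0.1  0.3 -0.1] open 0.11
x local [-1.94950699e-01  1.62321190e-05]
False
pushed t 19.9 pos [ 0.5705 -0.005   0.086 ] rot [-90.   -0.  -96.5] F [ 0.9 -3.6  2. ] open 0.111
True
stop t 20.3 pos [ 0.5746 -0.0056  0.086 ] rot [-90.4  -0.1 -96.6] F [-1.9  0.1  4.2] open 0.113
x local [-0.06579028 -0.00057821]
rel t 21.1 pos [ 0.5738 -0.007   0.0855] rot [-90.5  -0.2 -96.6] F [0.3 0.1 0.6] open 0.503
over l t 23.4 pos [0.567  0.0711 0.1999] rot [ -90.    -0.  -176.5] F [ 0.2 -0.6  0.4] open 0.498
[ 2.33870729e+01  1.78456611e+01 -9.22506348e+00 -1.23524537e-03
 -6.29382444e+01  7.01086036e+01]
```

View pics/s2.png

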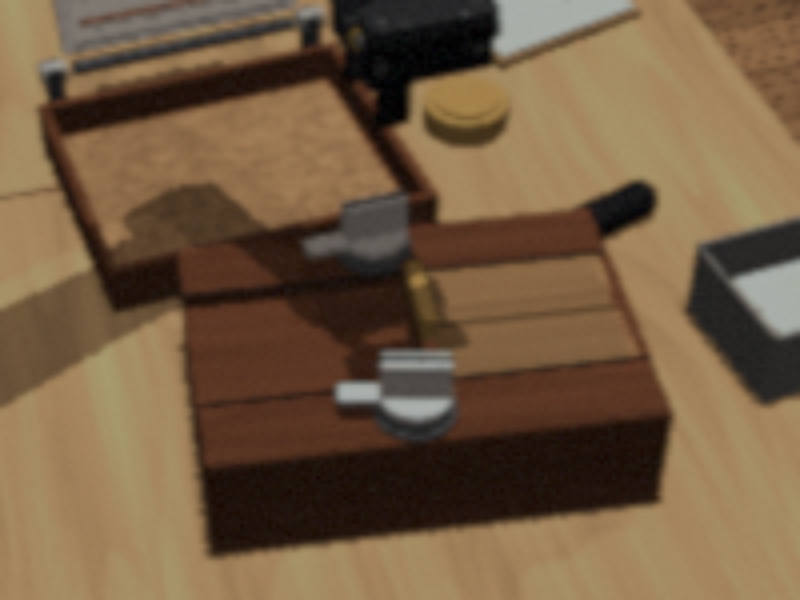

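The door is shut with grip at local x -65.8. Next is the left stud.

```bash
cat >> h.py <<'E'
def stud(x,y,sgn):
    l=box(x,y); env.gripper_to(.45)
    print(lin(*l,.099,rate=.1,force_limit=8)); st('down')
    env.gripper_to(0,45); s=st('grip'); q=s['position']
    lin(*l,q[2]-.0102,rate=.03,force_limit=30); s=st('press')
    q=np.array(s['joint_positions'])
    for a in (20,40,60,75,81.5):
        t=q.copy(); t[5]+=sgn*a; env.set_joints(t); env.dwell(.15); s=st(a); print('   tq',np.round(s['wrist_torque'],2))
    z=s['position'][2]; lin(*s['position'][:2],z+.006,rate=.03); s=st('raised'); 
    env.gripper_to(.45); lin(*s['position'][:2],.2,rate=.15); st('off')
E
python3 - <<'E'
from h import *
stud(-.082,.075,1)
E
```

```text
False
down t 25.1 pos [0.5676 0.0715 0.0997] rot [-9.000e+01  1.000e-01 -1.765e+02] F [-0.1  0.4 -0.1] open 0.448
grip t 25.7 pos [0.5671 0.0725 0.0992] rot [ -90.1    0.  -176.5] F [-2.4  5.2  0.9] open 0.138
press t 26.1 pos [0.5672 0.0725 0.0904] rot [-9.010e+01  1.000e-01 -1.765e+02] F [-5.6  5.7  7.6] open 0.134
20 t 26.7 pos [0.5671 0.0728 0.0916] rot [-9.000e+01  1.000e-01 -1.564e+02] F [-3.2  2.5  6.5] open 0.128
   tq [ 0.46  0.85 -0.02]
40 t 27.3 pos [0.5671 0.0728 0.0915] rot [-9.000e+01  1.000e-01 -1.364e+02] F [-3.6  2.1  5.7] open 0.135
   tq [0.6  0.9  0.01]
60 t 27.9 pos [0.567  0.0729 0.0915] rot [-9.000e+01  1.000e-01 -1.164e+02] F [-3.9  1.8  6. ] open 0.132
   tq [0.68 0.94 0.04]
75 t 28.4 pos [0.567  0.0729 0.0917] rot [-8.990e+01  1.000e-01 -1.014e+02] F [-4.2  2.6  7. ] open 0.135
   tq [ 0.81  1.07 -0.02]
81.5 t 28.8 pos [0.567  0.073  0.0917] rot [-89.9   0.1 -94.9] F [-5.2  2.4  7.1] open 0.132
   tq [0.84 1.02 0.07]
raised t 29.2 pos [0.5667 0.0729 0.095 ] rot [-90.    0.1 -95. ] F [  5.1  -0.6 -15.3] open 0.136
off t 30.8 pos [0.566  0.0727 0.199 ] rot [-90.1   0.1 -95. ] F [-0.3 -0.8 -1. ] open 0.452
```

```bash
sed -i 's/-.0102,rate/-.0112,rate/' h.py; python3 - <<'E'
from h import *
r=box(-.082,-.075); 
for y in (TH-10,TH+170):
    print(y,env.inverse_kinematics([*r,.2],ori(y)))
yw=go(*r,.2,TH-10,0); q=env.read_state()['joint_positions']; print(q)
if q[5]-82<-175: raise SystemExit('range')
stud(-.082,-.075,-1)
lin(.5,-.25,.25,rate=.3)
p=snap('side'); cv2.imwrite('pics/s3.png',cv2.resize(p['image'][170:320,230:430],None,fx=4,fy=4))
E
```

```text
-16.5 [   8.67417066   16.31389414  -11.42034992    0.          -62.26575594
 -115.17417066]
163.5 [  8.67417066  16.31389414 -11.42034992   0.         -62.26575594
  64.82582934]
[ 8.69255861e+00  1.63519481e+01 -1.14414246e+01 -2.87357278e-03
 -6.22607433e+01  6.48621198e+01]
False
down t 33.5 pos [ 0.5506 -0.0777  0.0997] rot [-9.000e+01  1.000e-01  1.635e+02] F [-0.2 -0.  -0.2] open 0.449
grip t 34.1 pos [ 0.5505 -0.0769  0.0993] rot [-9.010e+01  1.000e-01  1.635e+02] F [-0.1  5.3  2.3] open 0.136
press t 34.6 pos [ 0.5506 -0.0769  0.0894] rot [-9.010e+01  1.000e-01  1.635e+02] F [-2.3  6.6  8.6] open 0.135
20 t 35.2 pos [ 0.5503 -0.0772  0.0907] rot [-9.000e+01  1.000e-01  1.436e+02] F [-3.1  2.2  7. ] open 0.137
   tq [ 0.66  0.91 -0.06]
40 t 35.8 pos [ 0.5499 -0.0775  0.0905] rot [-90.    0.  123.6] F [-2.2  1.2  7. ] open 0.135
   tq [ 0.36  1.06 -0.07]
60 t 36.3 pos [ 0.5495 -0.0776  0.0904] rot [-89.9   0.  103.6] F [-3.7  1.1  8.6] open 0.132
   tq [ 0.27  1.16 -0.01]
75 t 36.9 pos [ 0.5491 -0.0776  0.0903] rot [-89.9   0.   88.6] F [-4.1  1.   7.8] open 0.139
   tq [ 0.36  1.24 -0.08]
81.5 t 37.2 pos [ 0.5489 -0.0776  0.0902] rot [-89.9   0.1  82.1] F [-4.1  1.1  8.7] open 0.135
   tq [0.37 1.39 0.03]
raised t 37.6 pos [ 0.5487 -0.0775  0.0947] rot [-90.  -0.  82.] F [  3.4   2.1 -12.2] open 0.132
off t 39.2 pos [ 0.548  -0.0775  0.199 ] rot [-90.  -0.  82.] F [ 0.3  0.6 -0.8] open 0.448
```

View pics/s3.png

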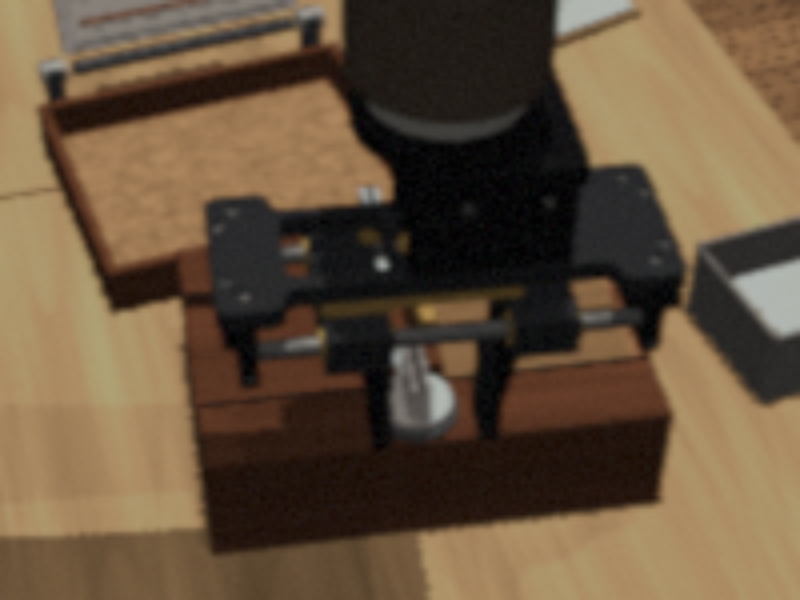

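The right stud's tongue now points left, across behind the door. I'll check the left one once the arm is clear. Next come the optics, starting with a fresh look.

```bash
cat >> h.py <<'E'
EXP={'slim':[.4103,-.3793],'wide':[.3896,-.2577],'barlow':[.5408,-.3769],'cell':[.4885,-.2568]}
SLOT={'slim':(-.056,-.05),'wide':(.056,-.05),'barlow':(-.056,.025),'cell':(.056,.025)}
W={'slim':54,'wide':60,'barlow':55,'cell':58}
def locate(n):
    r=[]
    for k in range(3):
        p=snap('top'); r=[d for d in env.search_frame(p,n+'_mid') if np.hypot(*(np.array(d['xyz'][:2])+[.003,-.005]-EXP[n]))<.065]
        r.sort(key=lambda d:np.hypot(*(np.array(d['xyz'][:2])+[.003,-.005]-EXP[n])))
        if r: break
    if not r: print(n,'not found; use expected'); return np.array(EXP[n])
    x=np.array(r[0]['xyz'][:2])+[.003,-.005]; print(n,'at',np.round(x,4),'exp',EXP[n],round(r[0]['score'],2))
    return x if np.hypot(*(x-EXP[n]))>.008 else (x+np.array(EXP[n]))/2
def pick(n):
    x=locate(n); z={'cell':.005}.get(n,.011)
    go(*x,.2,0); env.gripper_to(1.0); hit=lin(*x,z,rate=.15,force_limit=6); s=st('down %s'%hit)
    if hit: lin(*x,.2,rate=.2); raise SystemExit('hit')
    env.gripper_to(0,25); s=st('grip'); w=s['opening']*87; print(n,'width',round(w,1),'want',W[n])
    lin(*x,.21,rate=.25)
    if abs(w-W[n])>4: raise SystemExit('width')
    return s['position'][2]
def place(n,z):
    t=tray(*SLOT[n]); go(*t,.21,TT+90); lin(*t,z+.0095,rate=.15,force_limit=8); st('placed'); env.gripper_to(.85); lin(*t,.21,rate=.25)
E
python3 - <<'E'
from h import *
go(.45,.2,.25,TT+90)
z=pick('slim'); place('slim',z); st()
p=snap('top'); cv2.imwrite('pics/t3.png',cv2.resize(p['image'][150:350,240:480],None,fx=3,fy=3))
E
```

```text
slim at [ 0.4098 -0.3744] exp [0.4103, -0.3793] 0.8
down False t 46.4 pos [ 0.4107 -0.3772  0.0118] rot [-90.1  -0.1   0. ] F [-0.3  0.5  0.4] open 1.003
grip t 47.0 pos [ 0.4102 -0.377   0.0112] rot [-90.  -0.   0.] F [-0.4 -0.7  0.2] open 0.616
slim width 53.6 want 54
placed t 51.5 pos [0.4601 0.2092 0.0214] rot [-90.1  -0.1  94.8] F [ 0.5  0.3 -2.3] open 0.611
 t 53.1 pos [0.4586 0.2082 0.2086] rot [-89.9   0.1  94.7] F [-0.8 -1.   0.1] open 0.849
```

View pics/t3.png

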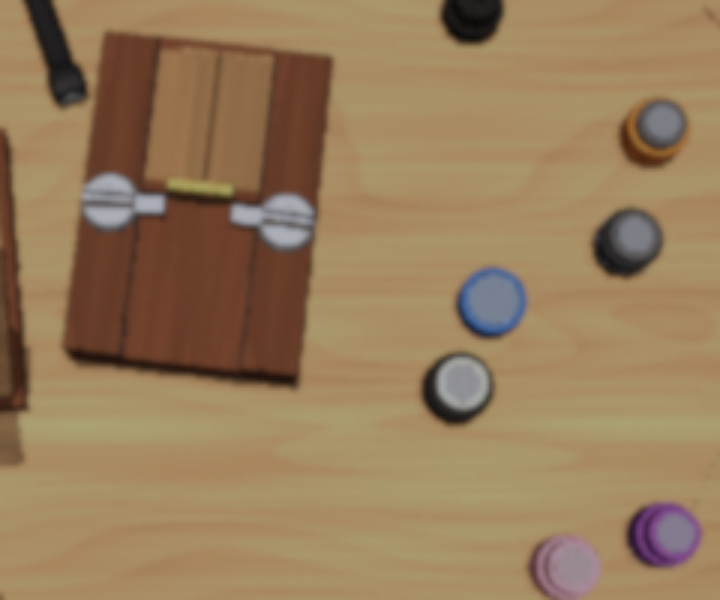

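Both studs are locked (t3 tongues at (150,205) and (243,215)). Wide has been knocked to t3 (462,385), and the fresh locate will catch that. Jaws along y still clear the cell.

```bash
python3 - <<'E'
from h import *
for n in ('wide','barlow','cell'):
    z=pick(n); place(n,z)
st()
go(.45,-.15,.3,0)
p=snap('top'); cv2.imwrite('pics/t4.png',cv2.resize(p['image'][150:310,100:300],None,fx=4,fy=3.75))
E
```

```text
wide at [ 0.4214 -0.2276] exp [0.3896, -0.2577] 0.84
down False t 56.8 pos [ 0.422  -0.2277  0.0117] rot [-90.   -0.1   0. ] F [-0.   0.5  0.5] open 0.999
grip t 57.4 pos [ 0.4215 -0.2274  0.0112] rot [-90.  -0.  -0.] F [-0.8  3.   3.7] open 0.684
wide width 59.5 want 60
placed t 61.5 pos [0.5719 0.2184 0.0218] rot [-90.1  -0.1  94.8] F [ 0.  -0.  -1.7] open 0.685
barlow at [ 0.5401 -0.3789] exp [0.5408, -0.3769] 0.61
down False t 67.2 pos [ 0.5412 -0.3782  0.0121] rot [-90.1  -0.1   0. ] F [0.1 0.2 1.3] open 1.001
grip t 67.9 pos [ 0.5404 -0.3778  0.0111] rot [-90.   0.  -0.] F [-1.   0.3  1.5] open 0.625
barlow width 54.4 want 55
placed t 72.6 pos [0.4539 0.284  0.0214] rot [-90.1  -0.1  94.7] F [-0.3  0.3 -1.8] open 0.625
cell at [ 0.4938 -0.2577] exp [0.4885, -0.2568] 0.95
down False t 78.3 pos [ 0.4918 -0.2574  0.0058] rot [-90.   -0.1   0. ] F [-0.2  0.6  0.5] open 0.995
grip t 78.9 pos [ 0.4912 -0.2572  0.0051] rot [-90.  -0.   0.] F [-0.6  0.4  0.2] open 0.658
cell width 57.3 want 58
placed t 83.3 pos [0.5656 0.2932 0.0157] rot [-90.1  -0.1  94.8] F [-0.1  0.  -0.7] open 0.662
 t 84.9 pos [0.564  0.2923 0.2083] rot [-89.8   0.1  94.7] F [-0.3  0.  -0.1] open 0.853
```

View pics/t4.png

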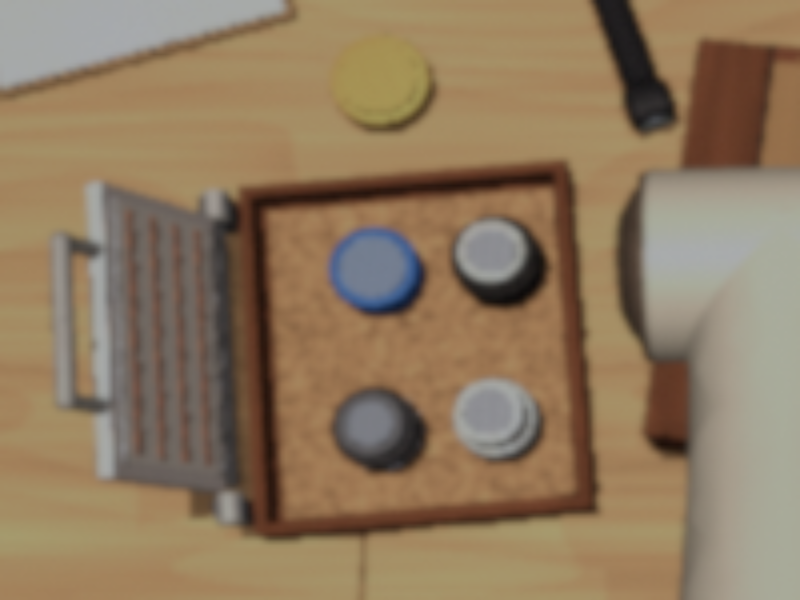

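All four stand in the tray (t4 cell (377,270), wide (495,255), Barlow (378,430), slim (497,418)). Next I fit the panel's present angle from the bar.

```bash
python3 - <<'E'
from h import *
p=snap('top'); q=snap('side')
cv2.imwrite('pics/s5.png',cv2.resize(q['image'][110:260,200:400],None,fx=4,fy=4))
hx=tray(0,.118)
def bar(phi,dx=0): return [*tray(dx,.118-.165*np.cos(phi)),.055+.165*np.sin(phi)]
for d in range(95,146,5):
    f=np.radians(d); print(d,np.round(bar(f),3),'top',np.round(proj(p,bar(f)),1),'side',np.round(proj(q,bar(f)),1), [np.round((proj(q,bar(f,a))-[200,110])*4) for a in (-.05,.05)])
for P in (p,q): print([(np.round(d['xyz'],3),round(d['score'],2),np.round(proj(P,d['xyz']))) for d in env.search_frame(P,'panel_bar')[:3]])
E
```

```text
95 [0.5   0.395 0.219] top [131.4 233.2] side [270.5 131.8] [array([215.,  99.]), array([348.,  76.])]
100 [0.499 0.409 0.217] top [125.4 233.9] side [269.2 130.2] [array([211.,  92.]), array([342.,  70.])]
105 [0.498 0.423 0.214] top [119.6 234.7] side [268.  129.1] [array([207.,  88.]), array([337.,  66.])]
110 [0.497 0.437 0.21 ] top [114.3 235.6] side [266.9 128.5] [array([203.,  85.]), array([332.,  63.])]
115 [0.496 0.45  0.205] top [109.3 236.5] side [265.9 128.3] [array([199.,  84.]), array([327.,  62.])]
120 [0.495 0.463 0.198] top [104.7 237.5] side [265.  128.5] [array([196.,  85.]), array([322.,  63.])]
125 [0.494 0.475 0.19 ] top [100.6 238.5] side [264.1 129.1] [array([193.,  87.]), array([319.,  66.])]
130 [0.493 0.486 0.181] top [ 97.  239.6] side [263.4 130.2] [array([191.,  91.]), array([315.,  70.])]
135 [0.492 0.497 0.172] top [ 94.  240.7] side [262.8 131.6] [array([189.,  97.]), array([312.,  76.])]
140 [0.491 0.507 0.161] top [ 91.5 241.8] side [262.3 133.3] [array([188., 104.]), array([309.,  83.])]
145 [0.49  0.515 0.15 ] top [ 89.5 243. ] side [261.9 135.4] [array([187., 112.]), array([307.,  91.])]
[(array([0.497, 0.406, 0.142]), 0.65, array([136., 241.]))]
[(array([0.449, 0.398, 0.132]), 0.55, array([256., 160.]))]
```

View pics/s5.png

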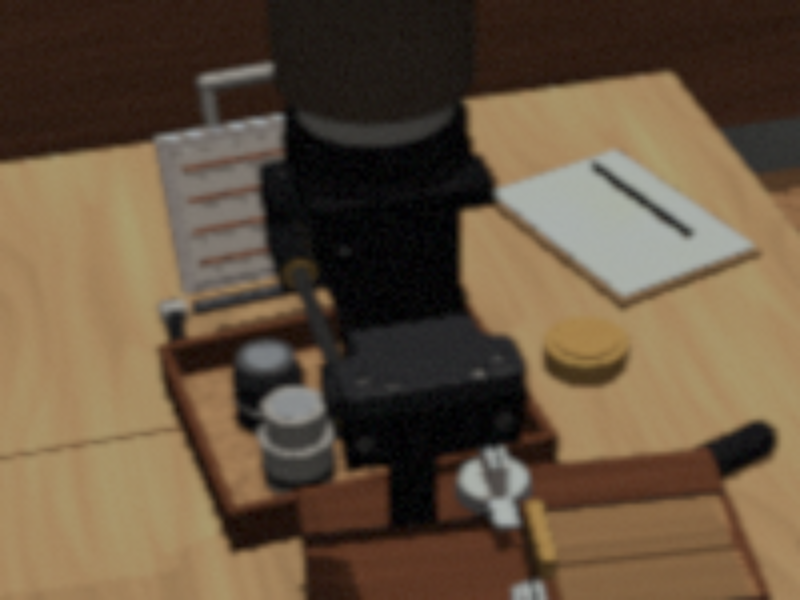

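The angle fits about 109° (top u 115.5, and side left bar end at s5 (203,82)). I grip the bar and swing it along the arc to 45°.

```bash
python3 - <<'E'
from h import *
def bar(d):
    f=np.radians(d); return [*tray(0,.118-.165*np.cos(f)),.055+.165*np.sin(f)-.009]
b=bar(109); lin(.45,.15,.33,rate=.3); go(b[0],b[1],.33,TT); env.gripper_to(.6)
hit=lin(*b,rate=.1,force_limit=6); st('down %s'%hit)
if hit: raise SystemExit
env.gripper_to(0,20); s=st('grip')
if not .08<s['opening']<.2: raise SystemExit('width')
for d in list(range(101,48,-8))+[45]:
    lin(*bar(d),rate=.08); s=st(d)
env.dwell(.3); s=st('end'); 
yl=R.from_euler('z',-TT,degrees=True).as_matrix()[:2,:2]@(s['position'][:2]-TRAY); print('tray y',yl,'phi',np.degrees(np.arccos((.118-yl[1])/.165)))
E
```

```text
down False t 91.2 pos [0.4973 0.4347 0.2029] rot [-89.9  -0.1   4.7] F [-0.2 -0.1  0.1] open 0.599
grip t 92.0 pos [0.497  0.4345 0.202 ] rot [-90.   -0.    4.7] F [-0.2  1.1 -0. ] open 0.126
101 t 92.5 pos [0.499  0.4118 0.2083] rot [-90.   -0.    4.7] F [-0.5  0.3  1.2] open 0.129
93 t 92.9 pos [0.5011 0.3891 0.2115] rot [-90.   -0.    4.7] F [-0.7  0.9  3.4] open 0.131
85 t 93.3 pos [0.5031 0.3659 0.2108] rot [-90.1  -0.    4.7] F [0.8 1.6 4.8] open 0.127
77 t 93.8 pos [0.5049 0.343  0.2065] rot [-90.1   0.    4.7] F [ 3.5 -0.5  1.1] open 0.13
69 t 94.2 pos [0.5067 0.3208 0.1993] rot [-90.1   0.    4.7] F [ 4.6  0.6 -1.2] open 0.127
61 t 94.7 pos [0.5084 0.2999 0.1893] rot [-90.1   0.    4.7] F [ 4.9  1.7 -2.9] open 0.127
53 t 95.1 pos [0.51   0.2804 0.1765] rot [-90.1   0.    4.7] F [ 6.3  1.1 -2.7] open 0.131
45 t 95.5 pos [0.5115 0.263  0.161 ] rot [-90.1   0.    4.7] F [ 6.3  1.9 -4.9] open 0.13
end t 95.8 pos [0.5115 0.263  0.1609] rot [-90.1   0.    4.7] F [ 6.9  0.5 -3.5] open 0.131
tray y [ 0.00028295 -0.00020884] phi 44.24053474314767
```

```bash
python3 - <<'E'
from h import *
def bar(d):
    f=np.radians(d); return [*tray(0,.118-.165*np.cos(f)),.055+.165*np.sin(f)-.009]
lin(*bar(45.9),rate=.03); env.dwell(.2); s=st('adj')
yl=R.from_euler('z',-TT,degrees=True).as_matrix()[:2,:2]@(s['position'][:2]-TRAY); print('phi y',np.degrees(np.arccos((.118-yl[1])/.165)),'phi z',np.degrees(np.arcsin((s['position'][2]+.009-.055)/.165)))
env.gripper_to(.4); s=st('rel'); lin(*s['position'][:2],.33,rate=.15)
go(.35,-.3,.35,0); st()
p=snap('top'); q=snap('side')
for d in (40,43,45,47,50):
    b=np.array(bar(d))+[0,0,.009]; print(d,'top',proj(p,b),'side',proj(q,b))
cv2.imwrite('pics/t6.png',cv2.resize(p['image'][150:310,130:360],None,fx=3.4,fy=3.4))
cv2.imwrite('pics/s6.png',cv2.resize(q['image'][110:260,220:420],None,fx=4,fy=4))
E
```

```text
adj t 96.3 pos [0.5113 0.2647 0.1628] rot [-90.1   0.    4.7] F [ 6.6  0.9 -2.8] open 0.129
phi y 45.0989500386149 phi z 45.069030157852474
rel t 97.0 pos [0.5108 0.2664 0.1645] rot [-90.    0.    4.7] F [ 0.1 -0.9 -0.5] open 0.398
 t 100.4 pos [ 0.3505 -0.2997  0.3499] rot [-90.    0.    0.1] F [0.1 0.1 0.5] open 0.402
40 top [197.60384913 232.8067859 ] side [285.88035463 173.19044328]
43 top [194.6906045  232.49915418] side [285.15147541 170.15230585]
45 top [192.66971448 232.31272108] side [284.64887912 168.14652837]
47 top [190.58873699 232.14169701] side [284.13393662 166.16044241]
50 top [187.36044885 231.91490305] side [283.34031118 163.22556007]
```

View pics/t6.png

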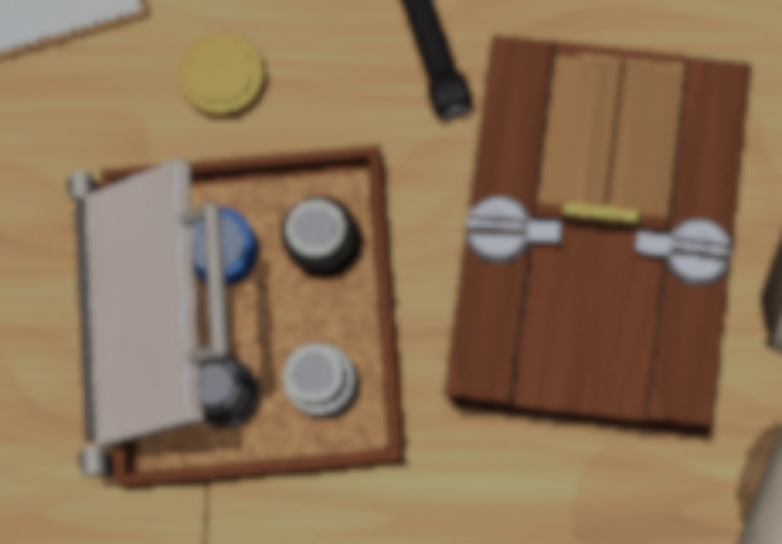

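View pics/s6.png

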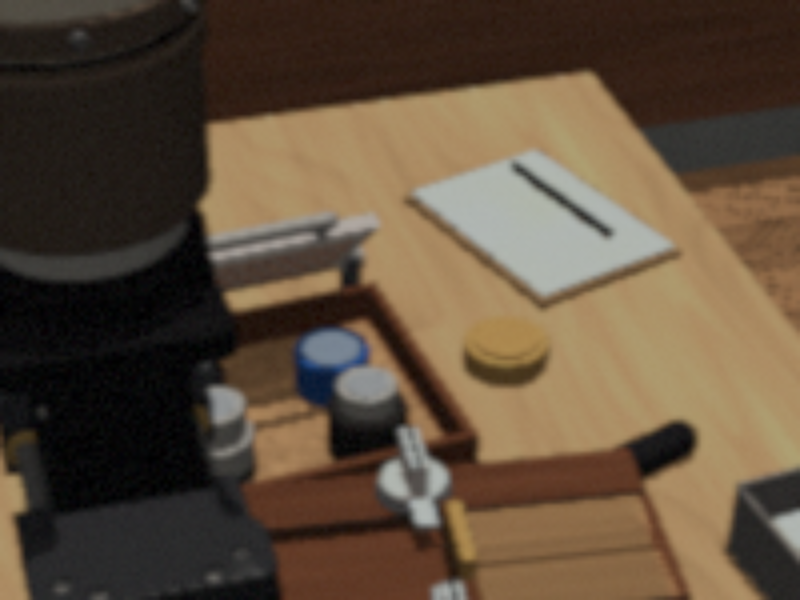

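The top view gives the bar at u≈193.8, about 44°, and the side view at v≈168, about 45°. Everything is in place, so I hand the job in.

```bash
python3 - <<'E'
from h import *
env.close_job(); st()
E
```

```text
the job is handed in; nothing more can be done
the job is handed in; nothing more can be done
```

The job is done and handed in at about 101 s on the robot's clock, well under the 210 s limit.

- **Power pack and door:** The pack was laid in the bay and showed there in the side view before the door closed. The door went to its end stop, with the grip plate at x = -65.8 mm against -65 mm when shut.
- **Studs:** Both were pressed in, turned about 81° and let go. They came up to about 4–5 mm pressed in, which fits sitting in the catch. In the final pictures both tongues lie across behind the door.
- **Optics:** All four were there and stand upright in the tray. Wide had been knocked about 4 cm, which I saw in a fresh picture, and I picked it up from its new place. The orange, pink and purple look-alikes were not touched.
- **Panel:** It holds by itself. The arm's position gave 45.1° before release. Afterwards I read about 44° in the top view and about 45° in the side view, so the views differ by about 1°.
- **Bystanders:** I saw no shift in the dust cap or torch in the last pictures. I did not check the blower in the last pictures, but it looked in place midway and the arm did not go near it after that.

No check failed. The robot was clear of everything when I handed in.

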